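# Rack the microscope objectives in order of length

### The job

The cleaned microscope objectives are standing on the rubber mat: put all four back into the objective rack in order of length, the shortest in the dish next to the rack's pull tab and the longest in the dish at the far end, each standing upright on its thread, lens up, in its own dish. Set them down gently without dropping or knocking any over, and leave the eyepiece and the culture plate where they are.

Things in the scene. Friction and masses are not known exactly. Their poses are not given: they have to be found in the camera images.
- objective_4x: Shortest objective, 30 mm high. All four are round bright metal, standing lens up on a 25 mm thread (0 to 5 mm above the underside) below a 32 mm barrel, the place to grip. Barrel 5 to 24 mm, blunt 27 mm front, 19 mm lens; 100 g. Origin: centre of underside, z up. All four and the eyepiece stand 60 mm or more apart on a fixed slate-blue mat, 200 x 270 x 2 mm.
- objective_10x: Second shortest objective, 42 mm high: 25 mm thread to 5 mm, 32 mm barrel from 5 to 28 mm, then 29 mm and a cone ending 20 mm across at the 12 mm lens. About 130 g. Origin: centre of its underside; z up along its axis.
- objective_20x: Second longest objective, 54 mm high: 25 mm thread to 5 mm, 32 mm barrel from 5 to 34 mm, then a 26 mm neck and a cone ending 17 mm across at the 9 mm lens. About 170 g. Origin: centre of its underside; z up along its axis.
- objective_40x: Longest objective, 66 mm high: 25 mm thread to 5 mm, 32 mm barrel from 5 to 42 mm (black knurled ring at 30 to 40 mm, same diameter), then a 25 mm neck and a cone ending 12 mm across at the 5 mm lens. About 210 g. Origin: centre of its underside; z up along its axis.
- dish_1: Rubber dish next to the rack's pull tab. All dishes: fixed, grey lip, black floor, 54 mm outer, 48 mm inner diameter, floor 2 mm and lip 4.5 mm above the origin (centre of underside); z up, x along the row away from the tab. Rack: fixed aluminium plate 262 x 74 mm, top 12 mm above the bench, left or right of the mat, turned any way; four dishes 64 mm apart; black tab juts 40 mm at one end.
- dish_2: Second dish from the pull tab, like dish_1. Origin: centre of its underside; the floor is 2 mm above it; x along the row away from the tab, z up.
- dish_3: Third dish from the pull tab, like dish_1. Origin: centre of its underside; the floor is 2 mm above it; x along the row away from the tab, z up.
- dish_4: Last dish, at the end of the rack away from the pull tab, like dish_1. Origin: centre of its underside; the floor is 2 mm above it; x along the row away from the tab, z up.
- eyepiece: Bystander: a loose black eyepiece standing among the objectives on the mat, eyecup up; 54 mm high, 30 mm diameter at the foot, 38 mm above 24 mm, 43 mm at the rubber eyecup; 110 g. Origin: centre of its underside, z up.
- well_plate: Bystander: a clear six-well culture plate with lid, 85.5 x 128 x 20 mm (x, y, z), loose on the bench beyond the work, 160 g. Origin: centre of its underside, z up. To its left (+y) and out of the way stands a small brown bottle, 75 mm high.

How it is judged:
At the end, for the whole second after the job is handed in: Each objective stands upright (within 0.08 rad) and at rest on the floor of its own dish, its centre within 12.5 mm of the dish's centre and its underside less than 5 mm above the dish's underside: 4x (shortest) in dish_1 next to the pull tab, 10x in dish_2, 20x in dish_3, 40x (longest) in dish_4 (horizontal distance between objective_4x and dish_1 below 0.0125 m and z of objective_4x in the frame of dish_1 between -0.001 and 0.005 m and angle between each of objective_4x, objective_10x, objective_20x, objective_40x's own z axis and vertical below 0.08 rad and linear speed of each of objective_4x, objective_10x, objective_20x, objective_40x below 0.02 m/s and horizontal distance between objective_10x and dish_2 below 0.0125 m and z of objective_10x in the frame of dish_2 between -0.001 and 0.005 m and horizontal distance between objective_20x and dish_3 below 0.0125 m and z of objective_20x in the frame of dish_3 between -0.001 and 0.005 m and horizontal distance between objective_40x and dish_4 below 0.0125 m and z of objective_40x in the frame of dish_4 between -0.001 and 0.005 m); the robot touches nothing.
It fails at once if an objective is dropped (falls free of the fingers faster than 0.7 m/s, a drop of about 25 mm) ((contact force between objective_4x and the fingers below 0.1 N and linear speed of objective_4x above 0.7 m/s) or (contact force between objective_10x and the fingers below 0.1 N and linear speed of objective_10x above 0.7 m/s) or (contact force between objective_20x and the fingers below 0.1 N and linear speed of objective_20x above 0.7 m/s) or (contact force between objective_40x and the fingers below 0.1 N and linear speed of objective_40x above 0.7 m/s)).
It fails at once if an objective is knocked over (tilts beyond 1 rad) (angle between any of objective_4x, objective_10x, objective_20x, objective_40x's own z axis and vertical above 1 rad).
It fails at once if the eyepiece or the culture plate is moved by more than 20 mm, or the eyepiece tips over (distance of any of eyepiece, well_plate from where it was at the start of the episode above 0.02 m or angle between eyepiece's own z axis and vertical above 0.5 rad).
It also fails if it takes over 120 s, if anything falls off the work surface, if the arm or the gripper's body presses on something with over 40 N, if the wrist force passes 120 N, or if a joint passes its speed limit or range.

### The arm

A 6-joint arm with a two-finger parallel gripper is mounted at the origin on the work surface. World frame = base frame: x ahead of the robot, y to its left, z up, the work surface at z = 0. Lengths are in m, angles in rad, forces in N, time in s.
With the tool pointing down it reaches from about 0.375 to 0.925 m from the base axis. Payload 5.7 kg.
Tool frame: the origin (TCP) lies between the finger pads; the fingertips stand 14 mm ahead of it and the grasp point (between the pads) lies 5 mm behind it; z points along the fingers, y is the direction in which the jaws open and shut (so a half turn about z gives the same grasp; the last joint's range is limited). The gripper opens to 85 mm and grips with 20 to 120 N. Pads are 22 mm wide; open, the fingers measure 114 mm over their backs; the gripper's body (76 mm by 85 mm) begins 54 mm behind the grasp point. The pads swing forward as they close: fully open they stand 13 mm farther back than shut.
Start: joints at [-1.337, 0.359, 1.51, -0, 1.272, -0.115], TCP at [0.205, -0.564, 0.245] pointing down, gripper open.
Joint ranges: [-2.97, 2.97], [-1.01, 2.36], [0.21, 2.38], [-0.96, 4.11], [0.2, 2.71], [-2.98, 2.98]. Speed limits (rad/s): [2.39, 2.39, 3.14, 3.14, 3.14, 3.14].

### API

Orientations are given as [roll, pitch, yaw] about the fixed x, y, z axes, in that order (R = Rz(yaw) Ry(pitch) Rx(roll)).
In Python, from station import env gives the robot as it stands.
- The arm moves only by the shell command python3 -m handwheel 'ROWS'. ROWS is text: rows parted by semicolons, each of 7 numbers parted by spaces: the shift along the world's x, y, z in cm, then the turn, a rotation vector about the world's x, y, z in rad, then the finger opening in cm, from 0 to 8.54. A call has 1 to 20 rows; each row shifts and turns the commanded pose from where the row before left it; what a row does not reach is not made up. A row lasts 1/8 s, in which the tool goes at most 62.5 mm and 10.7 degrees, less where a joint would pass 70% of its speed; a pose out of reach is approached as far as the arm can. A call with a gripper value outside its range is refused whole. The fingers move at their own pace and stop on an object; the grip force is fixed at half the most. Time passes only in rows, so rows that do not move let the fingers close. It gives the time, the measured TCP pose, the force and the opening at its end, in the units of the state.
- env.get_state(): the state, without advancing time (a new reading comes with each control period).
- env.grab_frame(name): name is "scene" or "top"; returns (picture, depth): 480x640x3 uint8, red, green, blue; 480x640 float32, m along the optical axis (not along the pixel's ray), 0 where there is no reading.
- env.get_calibration(name): a dict with "vertical_fov" (degrees; the focal length in pixels is half the picture's height over the tangent of half this angle, whatever the lens; pixels are square), "cx", "cy" (the principal point, pixels), "dist_coeffs" ([k1, k2, p1, p2, k3] as OpenCV has them; the pictures are not rectified), "position" and "orientation" of the camera in the world. Camera axes: x right, y up, looking along -z (the intrinsics and any distortion apply to the point x, -y, -z); pixel columns grow to the right and rows downward; lengths in m; the calibration is good to about 2 mm. A picture is of the moment at which its call begins. get_calibration takes no time and is no camera call.
- env.hand_in(): hands the job in, once; it reports no verdict.
The state is a dict: "time_s": time; "joint_positions": joint angles; "dq": joint speeds; "effort": joint torques, N m; "tcp_pos": TCP position; "orientation": TCP orientation; "ft_force": force on the tool from outside, world axes, zero at the start; "moment": the same for the moment, N m; "opening": opening from 0.0 (shut) to 1.0 (fully open).
Only numpy, scipy, OpenCV 4.12 (cv2) and the standard library are available. Lean on these libraries where they do the work, as an engineer would, in place of code of your own. Each camera call takes 0.05 s, during which the arm holds its last target.

## Working session

There is one attempt and no reset: what is moved stays moved. The work goes in short steps, Python scripts to look and compute and a shell command to move; the robot and the scene stay as the last step left them, time stands still between calls to the robot, and variables do not carry over. Pictures are saved under pics/ and viewed, and the job is handed in when it is done.

```bash
ls; mkdir -p pics
python3 - <<'E'
from station import env
import cv2,numpy as np
s=env.get_state();print(s)
for n in("scene","top"):
    p,d=env.grab_frame(n);cv2.imwrite(f"pics/{n}0.png",p[:,:,::-1]);np.save(f"pics/{n}0.npy",d);print(n,env.get_calibration(n),(d>0).mean())
E
```

```text
pics
{'time_s': 0.0, 'joint_positions': array([-1.33712364e+00,  3.59518372e-01,  1.51146078e+00, -3.05305255e-05,
        1.27249861e+00, -1.15064132e-01]), 'dq': array([-0.00266025,  0.00110171,  0.00027417,  0.0011551 , -0.00065436,
        0.00123011]), 'effort': array([-3.01387874e-03, -5.27625346e+01, -2.78624314e+01, -3.74292658e-04,
        1.31160885e-02, -1.34440444e-05]), 'tcp_pos': array([ 0.20487328, -0.56322483,  0.24443482]), 'orientation': array([-3.13971666e+00, -1.87457451e-04,  3.48745645e-01]), 'ft_force': array([-0.50021382,  0.21190677, -0.46241769]), 'moment': array([ 0.02052236, -0.05194408, -0.07899077]), 'opening': 0.9990824045785013}
scene {'vertical_fov': 57.30994749764721, 'cx': 313.30235664213933, 'cy': 241.68596570978872, 'dist_coeffs': array([-0.04520961,  0.        ,  0.        ,  0.        ,  0.        ]), 'position': array([1.02538102, 0.12104612, 0.55427001]), 'orientation': array([0.69184007, 0.0022378 , 1.87696287])} 0.9959147135416667
top {'vertical_fov': 42.097982097202646, 'cx': 312.66178797724785, 'cy': 249.9709893736542, 'dist_coeffs': array([-0.2241559,  0.       ,  0.       ,  0.       ,  0.       ]), 'position': array([ 0.41574488, -0.01989333,  1.04200771]), 'orientation': array([ 0.17003344,  0.01476635, -1.56990419])} 0.9959016927083333
```

View pics/scene0.png

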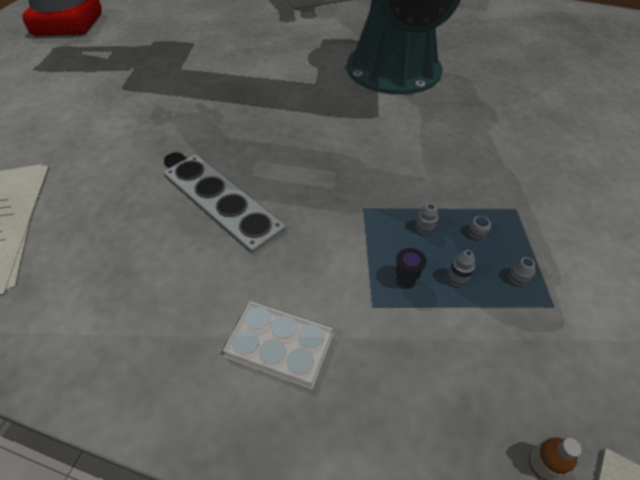

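View pics/top0.png

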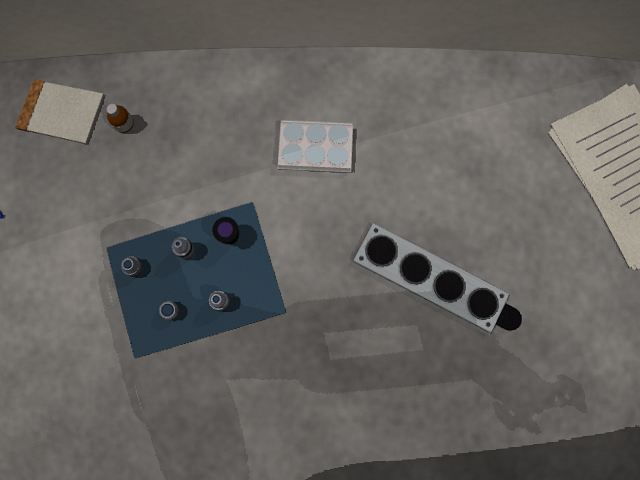

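The scene view shows the mat with the eyepiece at (410,265), the ringed 40x at (462,265), and three others at (522,270), (480,227) and (428,217). In the top view the rack's tab is at (512,318), so dish 1 is at (483,303) and dish 4 at (381,250). Next I'll zoom in and measure heights.

```bash
cat > h.py <<'E'
import cv2,numpy as np
from scipy.spatial.transform import Rotation as R
from station import env
def cam(n):
    c=env.get_calibration(n); f=240/np.tan(np.radians(c["vertical_fov"]/2))
    K=np.array([[f,0,c["cx"]],[0,f,c["cy"]],[0,0,1.]])
    return K,np.array(c["dist_coeffs"],float),np.array(c["position"]),R.from_euler("xyz",c["orientation"]).as_matrix()
def rays(n,uv):
    K,D,p,M=cam(n); q=cv2.undistortPoints(np.array(uv,float).reshape(-1,1,2),K,D).reshape(-1,2)
    return p,np.c_[q[:,0],-q[:,1],-np.ones(len(q))]@M.T
def plane(n,uv,z):
    p,d=rays(n,uv); return p+d*((z-p[2])/d[:,2])[:,None]
def depthpts(n,uv,dep):
    p,d=rays(n,uv); return p+d*np.asarray(dep)[:,None]
def project(n,X):
    K,D,p,M=cam(n); c=(np.atleast_2d(X)-p)@M; c=c*[1,-1,-1]
    return cv2.projectPoints(c.reshape(-1,1,3),np.zeros(3),np.zeros(3),K,D)[0].reshape(-1,2)
E
python3 - <<'E'
from h import *
a=cv2.imread("pics/scene0.png")[190:315,355:560];cv2.imwrite("pics/sz.png",cv2.resize(a,None,fx=3.8,fy=3.8,interpolation=2))
b=cv2.imread("pics/top0.png")[195:365,100:290];cv2.imwrite("pics/tz.png",cv2.resize(b,None,fx=3.5,fy=3.5,interpolation=2))
d=np.load("pics/top0.npy")
v,u=np.mgrid[195:365,100:290]
P=depthpts("top",np.c_[u.ravel(),v.ravel()],d[v,u].ravel()).reshape(u.shape+(3,))
m=(P[...,2]>.012).astype(np.uint8)
n,l,st,ce=cv2.connectedComponentsWithStats(m)
for i in range(1,n):
    if st[i,4]>20:
        q=P[l==i]; t=q[q[:,2]>q[:,2].max()-.003]
        print(ce[i]+[100,195],st[i,4],"zmax",np.percentile(q[:,2],[50,90,99]).round(4),"xy",q[:,:2].mean(0).round(4),t[:,:2].mean(0).round(4))
print(np.median(P[...,2]))
E
```

```text
[225.35985533 230.25858951] 553 zmax [0.0562 0.0585 0.0611] xy [0.6172 0.1362] [ 0.4157 -0.0199]
[182.53179191 247.54046243] 346 zmax [0.048  0.0673 0.0707] xy [0.5906 0.2081] [0.5928 0.2111]
[131.12990937 265.68277946] 331 zmax [0.0394 0.0458 0.0479] xy [0.5614 0.2963] [ 0.4157 -0.0199]
[219.1143695 300.4516129] 341 zmax [0.0494 0.0571 0.0596] xy [0.5045 0.1458] [0.5059 0.1482]
[169.17940199 310.1461794 ] 301 zmax [0.0315 0.0349 0.0379] xy [0.4887 0.23  ] [ 0.4157 -0.0199]
0.0016447532460617253
```

View pics/sz.png

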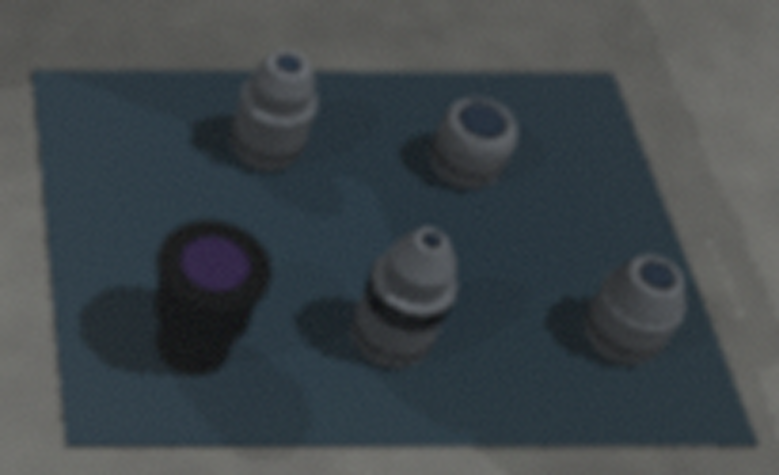

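View pics/tz.png

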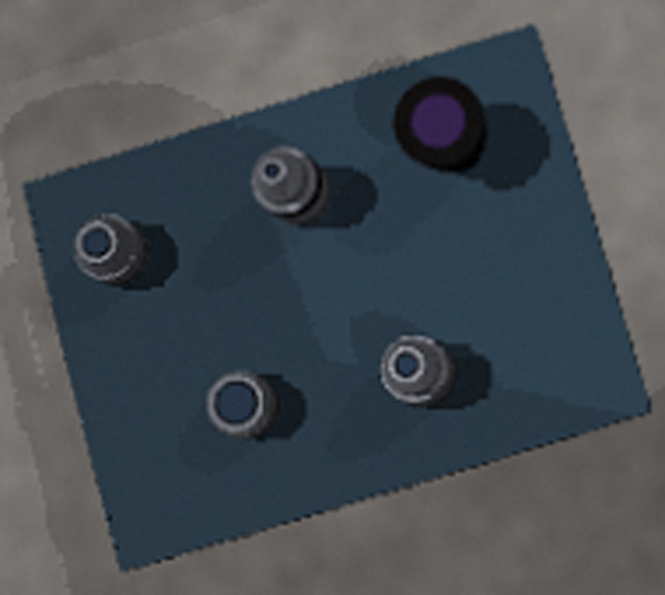

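Identities are clear. Top-view lens positions: 10x (128,265), 40x (178,244), 20x (216,300), 4x (168,310), eyepiece (225,230). The depth heights agree with these. Now the exact centres from both views.

Run:
```python
from h import *
S=cv2.imread("pics/scene0.png");T=cv2.imread("pics/top0.png")
L={"4x":(.032,(167.7,310.4),(481.8,221),8),"10x":(.044,(127.7,264.7),(527.6,262.4),6),"20x":(.056,(216.3,299.6),(430.8,206.6),5),"40x":(.068,(177.7,243.9),(468.4,253.2),4),"eye":(.055,(225.1,229.6),(411.6,259.2),9)}
def blob(I,c,r):
    x0,y0=int(c[0])-r,int(c[1])-r
    w=cv2.resize(I[y0:y0+2*r+1,x0:x0+2*r+1],None,fx=4,fy=4,interpolation=cv2.INTER_CUBIC).astype(int)
    s=np.clip(w[...,0]-w[...,2],0,None); t=.5*s[4*r-6:4*r+10,4*r-6:4*r+10].max()
    n,l,st,ce=cv2.connectedComponentsWithStats((s>t).astype(np.uint8))
    # component nearest the middle
    i=1+np.argmin(np.linalg.norm(ce[1:]-(4*r+1.5),axis=1)-0*st[1:,4])
    return np.array([(ce[i][0]+.5)/4-.5+x0,(ce[i][1]+.5)/4-.5+y0]),st[i,4]/16
for k,(z,t,s,r) in L.items():
    a,na=blob(T,t,r);b,nb=blob(S,s,r)
    print(k,a.round(1),na,b.round(1),nb,"top",plane("top",[a],z)[0,:2].round(4),"scene",plane("scene",[b],z)[0,:2].round(4),"hand",plane("top",[t],z)[0,:2].round(4),plane("scene",[s],z)[0,:2].round(4))
for n,I,box in(("top",T,(350,220,530,340)),("scene",S,(155,145,290,255))):
    x0,y0,x1,y1=box; g=cv2.resize(I[y0:y1,x0:x1],None,fx=4,fy=4,interpolation=2).max(2)
    m=(g<45).astype(np.uint8)
    for c in cv2.findContours(m,0,2)[0]:
        if cv2.contourArea(c)<3000:continue
        h=cv2.convexHull(c);(cx,cy),ax,an=cv2.fitEllipse(h);p=[(cx+.5)/4-.5+x0,(cy+.5)/4-.5+y0]
        print(n,np.round(p,1),np.round(ax,1)/4,cv2.contourArea(c)/16,plane(n,[p],.0155)[0,:2].round(4))
```

```text
4x [166.8 309.6] 98.3125 [481.7 218. ] 145.5625 top [0.4899 0.2352] scene [0.4833 0.2357] hand [0.4886 0.2337] [0.4902 0.2363]
10x [127.  263.8] 35.8125 [527.7 261.8] 38.1875 top [0.5643 0.3032] scene [0.565  0.3042] hand [0.5628 0.3018] [0.5661 0.3041]
20x [215.6 298.8] 21.6875 [430.6 206.2] 14.3125 top [0.5062 0.1498] scene [0.5069 0.1508] hand [0.5049 0.1487] [0.5077 0.1512]
40x [177.2 243.1] 5.3125 [468.7 250.7] 32.125 top [0.5945 0.2129] scene [0.5913 0.2141] hand [0.5933 0.212 ] [0.5961 0.2142]
eye [224.8 229.1] 178.875 [411.2 258.8] 206.3125 top [0.6199 0.1378] scene [0.6197 0.1387] hand [0.6191 0.1373] [0.6202 0.1394]
top [507.3 317.4] [25.85  28.425] 456.125 [ 0.4769 -0.3306]
top [482.4 303.2] [28.475 29.025] 620.28125 [ 0.5013 -0.2882]
top [449.1 285.7] [27.975 29.525] 625.71875 [ 0.5311 -0.2322]
top [415.2 267.7] [28.125 28.775] 617.40625 [ 0.5616 -0.1757]
top [381.1 250.1] [28.275 28.95 ] 622.28125 [ 0.5915 -0.1191]
scene [254.8 224.1] [19.775 27.775] 420.25 [ 0.5931 -0.118 ]
scene [231.1 204.4] [18.4 27.1] 379.09375 [ 0.5632 -0.1744]
scene [209.3 186.2] [17.    26.575] 342.25 [ 0.5332 -0.2308]
scene [189.1 169.8] [16.125 25.85 ] 313.625 [ 0.504  -0.2867]
```

```bash
python3 -m handwheel '1 2 0 0 0 0.03 6;2 4 0 0 0 0.04 6;2 4 0 0 0 0.04 6;2 4 0 0 0 0.04 6;2 4 0 0 0 0.04 6;2 4 0 0 0 0.04 6;2 4 0 0 0 0.04 6;2 4 0 0 0 0.04 6;2 4 0 0 0 0.04 6;2 4 0 0 0 0.04 6;2 4 0 0 0 0.04 6;2 4 0 0 0 0.04 6;2 4 0 0 0 0.04 6;2 4 0 0 0 0.04 6;2 4 0 0 0 0.04 6;2 4 0 0 0 0.04 6;2 4 0 0 0 0.04 6;2 4 0 0 0 0.04 6;2 4 0 0 0 0.025 6;1 2 0 0 0 0 6'; python3 -m handwheel '0 0 0 0 0 0 6;0 0 0 0 0 0 6'
```

```text
time_s: 2.6
tcp_pos: [0.5844, 0.1987, 0.245]
orientation: [-3.141, 0.0, 1.087]
ft_force: [-0.8, -0.2, 0.3]
opening: 0.702
time_s: 2.85
tcp_pos: [0.5839, 0.1953, 0.2451]
orientation: [-3.141, 0.001, 1.084]
ft_force: [0.0, -0.1, -0.4]
opening: 0.699
```

```bash
python3 -m handwheel '0.5 0.9 -1 0 0 0 6;0.5 0.9 -2 0 0 0 6;0 0 -3 0 0 0 6;0 0 -3 0 0 0 6;0 0 -2 0 0 0 6;0 0 -1 0 0 0 6;0 0 0 0 0 0 6'
python3 - <<'E'
from h import *
for n in("scene",):
    p,d=env.grab_frame(n);cv2.imwrite("pics/s1.png",cv2.resize(p[120:320,340:600,::-1],None,fx=3,fy=3))
print(env.get_state()["tcp_pos"])
E
```

```text
time_s: 3.72
tcp_pos: [0.5944, 0.2141, 0.124]
orientation: [-3.14, 0.001, 1.084]
ft_force: [0.4, -0.6, 0.2]
opening: 0.698
[0.59509232 0.21418629 0.12497259]
```

View pics/s1.png

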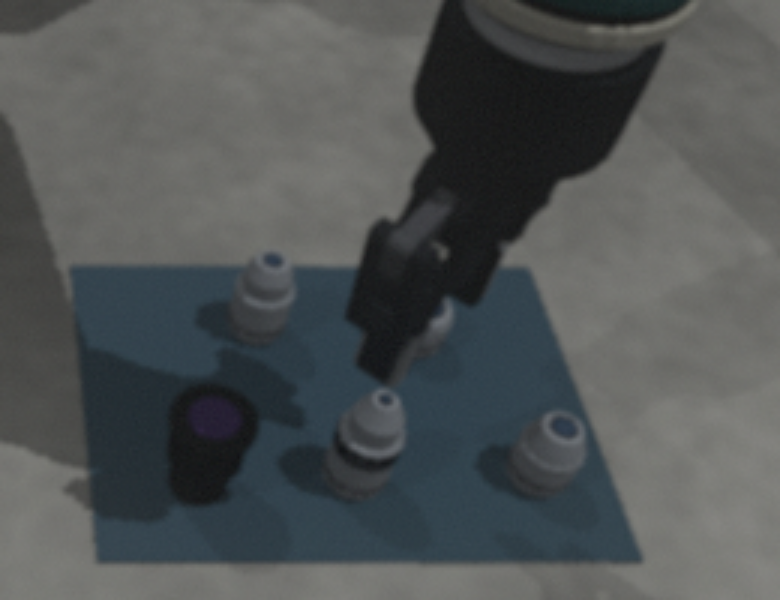

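Scene view: the open fingers are straddling the spot above the 40x (its lens is at crop (385,400)), and all the other items are undisturbed. Going down.

```bash
python3 -m handwheel '0 0 -2 0 0 0 6;0 0 -2 0 0 0 6;0 0 -2 0 0 0 6;0 0 -2 0 0 0 6;0 0 -1 0 0 0 6;0 0 -1 0 0 0 6;0 0 0 0 0 0 6'; python3 -m handwheel '0 0 0 0 0 0 5;0 0 0 0 0 0 4.2;0 0 0 0 0 0 3.6;0 0 0 0 0 0 3;0 0 0 0 0 0 2.5;0 0 0 0 0 0 2.5;0 0 0 0 0 0 2.5'
```

```text
time_s: 4.65
tcp_pos: [0.595, 0.2141, 0.0251]
orientation: [-3.141, 0.0, 1.084]
ft_force: [0.7, -0.1, 0.0]
opening: 0.7
time_s: 5.52
tcp_pos: [0.5954, 0.2142, 0.0259]
orientation: [3.141, -0.001, 1.084]
ft_force: [-0.9, -0.0, 5.0]
opening: 0.36
```

```bash
python3 -m handwheel '0 0 0.3 0 0 0 2;0 0 1 0 0 0 2;0 0 2 0 0 0 2;0 0 2 0 0 0 2;0 0 2 0 0 0 2;0 0 2 0 0 0 2;0 0 1.7 0 0 0 2;0 0 0 0 0 0 2'; python3 -m handwheel '0 -1 0 0 0 0 2;0 -2 0 0 0 0 2;0 -3 0 0 0 0 2;0 -3 0 0 0 0 2;0 -3 0 0 0 0 2;0 -3 0 0 0 0 2;0 -3 0 0 0 0 2;0 -3 0 0 0 0 2;0 -3 0 0 0 0 2;0 -3 0 0 0 0 2;0 -3 0 0 0 0 2;-0.3 -2 0 0 0 0 2;0 -1 0 0 0 0 2;0 0 0 0 0 0 2;0 0 0 0 0 0 2'
python3 - <<'E'
from h import *
print(env.get_state()["tcp_pos"])
for n in("scene","top"):
    p,d=env.grab_frame(n);cv2.imwrite(f"pics/{n}2.png",p[...,::-1])
E
```

```text
time_s: 6.52
tcp_pos: [0.5961, 0.2144, 0.1369]
orientation: [3.139, -0.002, 1.084]
ft_force: [0.3, -0.5, -2.3]
opening: 0.358
time_s: 8.4
tcp_pos: [0.5919, -0.115, 0.1352]
orientation: [-3.141, -0.0, 1.084]
ft_force: [-0.2, 0.9, -1.5]
opening: 0.357
[ 0.59193217 -0.11503182  0.13518139]
```

View pics/scene2.png

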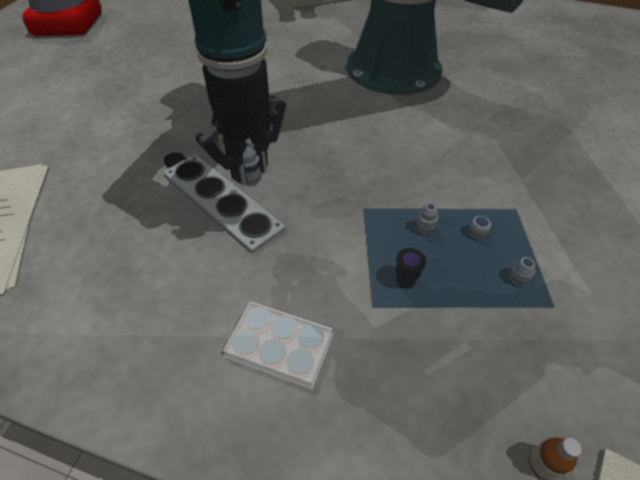

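The 40x is held upright at (250,165), above and short of the rack in this view; the mat items are unchanged. Descending into dish 4.

```bash
python3 -m handwheel '0 -0.35 -1 0 0 0 2;0 0 -2 0 0 0 2;0 0 -2 0 0 0 2;0 0 -2 0 0 0 2;0 0 -1 0 0 0 2;0 0 -0.7 0 0 0 2;0 0 -0.3 0 0 0 2;0 0 0 0 0 0 2;0 0 0 0 0 0 2'
python3 - <<'E'
from h import *
p,d=env.grab_frame("scene");cv2.imwrite("pics/s3.png",cv2.resize(p[90:270,130:320,::-1],None,fx=3.3,fy=3.3))
E
```

```text
time_s: 9.62
tcp_pos: [0.5925, -0.1195, 0.0458]
orientation: [3.141, -0.0, 1.084]
ft_force: [-0.2, 0.2, -1.1]
opening: 0.359
```

View pics/s3.png

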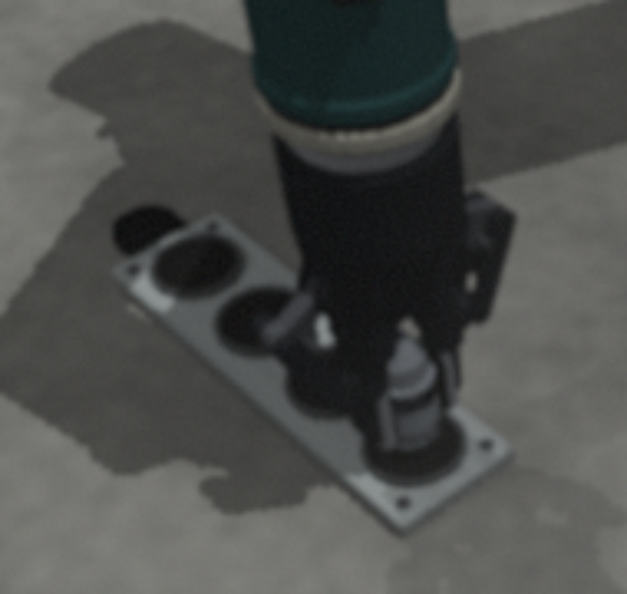

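The 40x, at crop (410,400), hangs just above the middle of dish 4. Lowering it in small steps.

```bash
python3 -m handwheel '0 0 -0.2 0 0 0 2;0 0 -0.2 0 0 0 2;0 0 -0.2 0 0 0 2;0 0 -0.1 0 0 0 2;0 0 0 0 0 0 2;0 0 0 0 0 0 2'
```

```text
time_s: 10.42
tcp_pos: [0.592, -0.1193, 0.0383]
orientation: [-3.141, 0.0, 1.084]
ft_force: [-0.5, -0.4, -1.7]
opening: 0.358
```

```bash
python3 -m handwheel '0 0 -0.1 0 0 0 2;0 0 0 0 0 0 2'; python3 -m handwheel '0 0 -0.1 0 0 0 2;0 0 0 0 0 0 2'
```

```text
time_s: 10.68
tcp_pos: [0.5922, -0.1194, 0.0379]
orientation: [3.141, -0.0, 1.084]
ft_force: [-1.0, 0.7, 4.6]
opening: 0.359
time_s: 10.92
tcp_pos: [0.5922, -0.1194, 0.0378]
orientation: [3.141, -0.0, 1.084]
ft_force: [-3.7, 1.0, 13.6]
opening: 0.354
```

```bash
python3 -m handwheel '0 0 0.1 0 0 0 2;0 0 0 0 0 0 3.4;0 0 0 0 0 0 3.8;0 0 0 0 0 0 4.4;0 0 0 0 0 0 5;0 0 0 0 0 0 5.5;0 0 0 0 0 0 5.5'; python3 -m handwheel '0 0 0.5 0 0 0 5.5;0 0 1 0 0 0 5.5;0 0 2 0 0 0 5.5;0 0 2 0 0 0 5.5;0 0 3 0 0 0 5.5;0 0 3 0 0 0 5.5;0 0 3 0 0 0 5.5;0 0 0 0 0 0 5.5'
```

```text
time_s: 11.8
tcp_pos: [0.592, -0.1194, 0.0372]
orientation: [-3.141, -0.0, 1.084]
ft_force: [0.1, 0.3, 0.7]
opening: 0.645
time_s: 12.8
tcp_pos: [0.594, -0.1199, 0.1857]
orientation: [3.135, -0.001, 1.084]
ft_force: [0.6, -0.2, 0.7]
opening: 0.642
```

```bash
python3 -m handwheel '-0.4 1.3 0 0 0 0 6;-0.85 2.7 0 0 0 0 6;-0.85 2.7 0 0 0 0 6;-0.85 2.7 0 0 0 0 6;-0.85 2.7 0 0 0 0 6;-0.85 2.7 0 0 0 0 6;-0.85 2.7 0 0 0 0 6;-0.85 2.7 0 0 0 0 6;-0.85 2.7 0 0 0 0 6;-0.85 2.7 0 0 0 0 6;-0.4 1.3 0 0 0 0 6;0 0 0 0 0 0 6;0 0 0 0 0 0 6'
python3 - <<'E'
from h import *
for n in("scene","top"):
    p,d=env.grab_frame(n);cv2.imwrite(f"pics/{n}4.png",p[...,::-1])
E
```

```text
time_s: 14.42
tcp_pos: [0.5076, 0.1491, 0.182]
orientation: [-3.141, 0.001, 1.084]
ft_force: [0.2, 0.2, 0.0]
opening: 0.704
```

View pics/scene4.png

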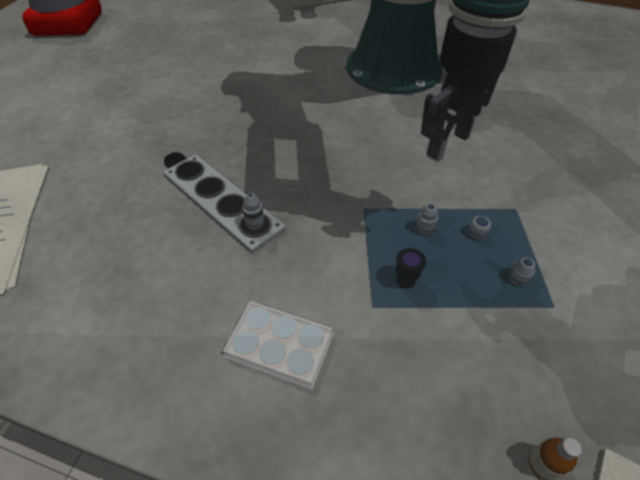

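The 40x stands upright in dish 4 at (253,212), and the gripper is above the 20x (428,217). Next grasp.

```bash
python3 -m handwheel '-0.1 0.1 -1 0 0 0 6;0 0 -3 0 0 0 6;0 0 -3 0 0 0 6;0 0 -2 0 0 0 6;0 0 -2 0 0 0 6;0 0 -2 0 0 0 6;0 0 -1.5 0 0 0 6;0 0 -1 0 0 0 6;0 0 0 0 0 0 6;0 0 0 0 0 0 6'; python3 -m handwheel '0 0 0 0 0 0 5;0 0 0 0 0 0 4.2;0 0 0 0 0 0 3.6;0 0 0 0 0 0 3;0 0 0 0 0 0 2.5;0 0 0 0 0 0 2;0 0 0 0 0 0 2'
```

```text
time_s: 15.78
tcp_pos: [0.507, 0.1507, 0.0277]
orientation: [3.141, -0.001, 1.084]
ft_force: [0.3, -0.6, 0.5]
opening: 0.703
time_s: 16.65
tcp_pos: [0.5069, 0.1507, 0.0278]
orientation: [3.141, -0.0, 1.084]
ft_force: [-1.1, -0.1, 6.7]
opening: 0.35
```

```bash
python3 -m handwheel '0 0 0.3 0 0 0 2;0 0 1 0 0 0 2;0 0 2 0 0 0 2;0 0 2 0 0 0 2;0 0 2 0 0 0 2;0 0 2 0 0 0 2;0 0 1.7 0 0 0 2;0 0 1 0 0 0 2;0 0 0 0 0 0 2'; python3 -m handwheel '0.2 -1 0 0 0 0 2;0.4 -2 0 0 0 0 2;0.5 -3 0 0 0 0 2;0.5 -3 0 0 0 0 2;0.5 -3 0 0 0 0 2;0.5 -3 0 0 0 0 2;0.5 -3 0 0 0 0 2;0.5 -3 0 0 0 0 2;0.5 -3 0 0 0 0 2;0.5 -3 0 0 0 0 2;0.5 -3 0 0 0 0 2;0.4 -1.6 0 0 0 0 2;0.1 -1 0 0 0 0 2;0 0 0 0 0 0 2;0 0 0 0 0 0 2'
```

```text
time_s: 17.77
tcp_pos: [0.5069, 0.1507, 0.148]
orientation: [3.141, -0.001, 1.084]
ft_force: [0.3, -0.2, -2.4]
opening: 0.352
time_s: 19.65
tcp_pos: [0.5621, -0.1744, 0.1471]
orientation: [-3.141, -0.0, 1.084]
ft_force: [0.2, -0.9, -1.7]
opening: 0.349
```

```bash
python3 -m handwheel '0 0 -1 0 0 0 2;0 0 -2 0 0 0 2;0 0 -2 0 0 0 2;0 0 -2 0 0 0 2;0 0 -1.5 0 0 0 2;0 0 -1 0 0 0 2;0 0 -0.5 0 0 0 2;0 0 -0.2 0 0 0 2;0 0 -0.2 0 0 0 2;0 0 0 0 0 0 2;0 0 0 0 0 0 2'
```

```text
time_s: 21.02
tcp_pos: [0.5627, -0.1754, 0.0436]
orientation: [3.141, -0.0, 1.084]
ft_force: [-0.5, 0.3, -1.3]
opening: 0.348
```

```bash
python3 -m handwheel '0 0 -0.1 0 0 0 2;0 0 0 0 0 0 2'; python3 -m handwheel '0 0 -0.1 0 0 0 2;0 0 0 0 0 0 2'
```

```text
time_s: 21.28
tcp_pos: [0.5625, -0.1753, 0.0422]
orientation: [-3.141, 0.0, 1.084]
ft_force: [0.4, -0.3, -1.9]
opening: 0.351
time_s: 21.52
tcp_pos: [0.5625, -0.1753, 0.0412]
orientation: [-3.141, 0.0, 1.084]
ft_force: [0.2, -0.1, -2.3]
opening: 0.355
```

```bash
python3 -m handwheel '0 0 -0.1 0 0 0 2;0 0 0 0 0 0 2'; python3 -m handwheel '0 0 -0.05 0 0 0 2;0 0 0 0 0 0 2'
```

```text
time_s: 21.78
tcp_pos: [0.5625, -0.1753, 0.0402]
orientation: [-3.141, 0.0, 1.084]
ft_force: [0.4, 0.2, -1.5]
opening: 0.353
time_s: 22.02
tcp_pos: [0.5626, -0.1754, 0.0399]
orientation: [-3.142, -0.0, 1.084]
ft_force: [-0.1, 0.8, 0.7]
opening: 0.354
```

Contact at the predicted height. I'll release, then go up and over to the 10x at (.5647,.3037).

```bash
python3 -m handwheel '0 0 0 0 0 0 3.4;0 0 0 0 0 0 3.8;0 0 0 0 0 0 4.4;0 0 0 0 0 0 5;0 0 0 0 0 0 5.5;0 0 0 0 0 0 5.5'; python3 -m handwheel '0 0 0.5 0 0 0 5.5;0 0 1 0 0 0 5.5;0 0 2 0 0 0 5.5;0 0 2 0 0 0 5.5;0 0 3 0 0 0 5.5;0 0 3 0 0 0 5.5;0 0 2.5 0 0 0 5.5;0 0 0 0 0 0 5.5'; python3 -m handwheel '0 1 0 0 0 0 6;0 3 0 0 0 0 6;0 3 0 0 0 0 6;0 3 0 0 0 0 6;0 3 0 0 0 0 6;0 3 0 0 0 0 6;0 3 0 0 0 0 6;0 3 0 0 0 0 6;0 3 0 0 0 0 6;0 3 0 0 0 0 6;0 3 0 0 0 0 6;0 3 0 0 0 0 6;0 3 0 0 0 0 6;0 3 0 0 0 0 6;0 3 0 0 0 0 6;0 3 0 0 0 0 6;0 1.9 0 0 0 0 6;0.2 0 0 0 0 0 6;0 0 0 0 0 0 6;0 0 0 0 0 0 6'
```

```text
time_s: 22.78
tcp_pos: [0.5625, -0.1753, 0.0397]
orientation: [-3.141, -0.0, 1.084]
ft_force: [-0.6, -1.0, 0.1]
opening: 0.642
time_s: 23.78
tcp_pos: [0.5642, -0.176, 0.1826]
orientation: [3.136, -0.0, 1.084]
ft_force: [-0.1, -0.8, -0.0]
opening: 0.643
time_s: 26.28
tcp_pos: [0.5645, 0.3026, 0.1797]
orientation: [-3.141, 0.001, 1.083]
ft_force: [0.5, -0.4, -0.2]
opening: 0.706
```

Run:
```python
from h import *
for n in("scene","top"):
    p,d=env.grab_frame(n);cv2.imwrite(f"pics/{n}5.png",p[...,::-1])
```

```text
(no output)
```

View pics/scene5.png

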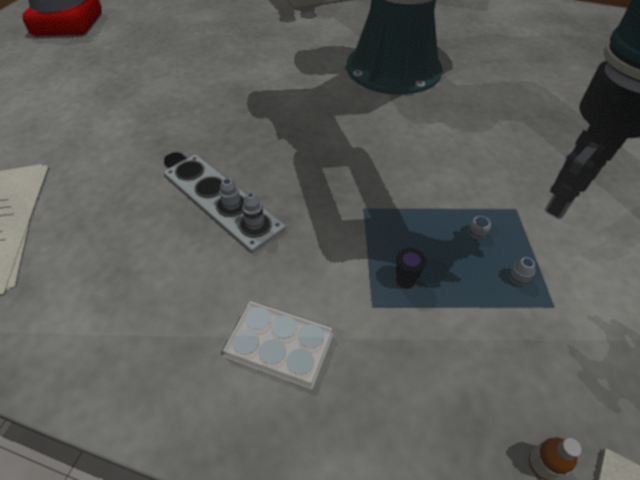

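The 20x (229,197) and 40x (253,212) are upright in dishes 3 and 4; the 10x is at (522,270) and the 4x at (480,227), untouched. Grasping the 10x.

```bash
python3 -m handwheel '0 0.1 -1 0 0 0 6;0 0 -3 0 0 0 6;0 0 -3 0 0 0 6;0 0 -2 0 0 0 6;0 0 -2 0 0 0 6;0 0 -2 0 0 0 6;0 0 -1.5 0 0 0 6;0 0 -0.8 0 0 0 6;0 0 -0.5 0 0 0 6;0 0 0 0 0 0 6;0 0 0 0 0 0 6'; python3 -m handwheel '0 0 0 0 0 0 5;0 0 0 0 0 0 4.2;0 0 0 0 0 0 3.6;0 0 0 0 0 0 3;0 0 0 0 0 0 2.5;0 0 0 0 0 0 2;0 0 0 0 0 0 2'
```

```text
time_s: 27.75
tcp_pos: [0.565, 0.3048, 0.0224]
orientation: [3.141, -0.001, 1.084]
ft_force: [-0.0, 0.6, 0.9]
opening: 0.706
time_s: 28.62
tcp_pos: [0.5648, 0.3047, 0.0222]
orientation: [3.141, -0.0, 1.084]
ft_force: [-1.4, -0.5, 5.9]
opening: 0.354
```

```bash
python3 -m handwheel '0 0 0.3 0 0 0 2;0 0 1 0 0 0 2;0 0 2 0 0 0 2;0 0 2 0 0 0 2;0 0 2 0 0 0 2;0 0 2 0 0 0 2;0 0 1.7 0 0 0 2;0 0 1 0 0 0 2;0 0 0 0 0 0 2'; python3 -m handwheel '-0.1 -1 0 0 0 0 2;-0.2 -3 0 0 0 0 2;-0.2 -3 0 0 0 0 2;-0.2 -3 0 0 0 0 2;-0.2 -3 0 0 0 0 2;-0.2 -3 0 0 0 0 2;-0.2 -3 0 0 0 0 2;-0.2 -3 0 0 0 0 2;-0.2 -3 0 0 0 0 2;-0.2 -3 0 0 0 0 2;-0.2 -3 0 0 0 0 2;-0.2 -3 0 0 0 0 2;-0.2 -3 0 0 0 0 2;-0.2 -3 0 0 0 0 2;-0.2 -3 0 0 0 0 2;-0.2 -3 0 0 0 0 2;-0.2 -3 0 0 0 0 2;-0.2 -3 0 0 0 0 2;0 -1.6 0 0 0 0 2;0 0 0 0 0 0 2'; python3 -m handwheel '0 0 0 0 0 0 2'
```

```text
time_s: 29.75
tcp_pos: [0.5651, 0.3049, 0.1428]
orientation: [3.141, -0.001, 1.084]
ft_force: [0.1, -0.8, -0.2]
opening: 0.352
time_s: 32.25
tcp_pos: [0.5291, -0.2321, 0.1413]
orientation: [-3.141, -0.0, 1.082]
ft_force: [-0.0, 1.0, -1.4]
opening: 0.358
time_s: 32.38
tcp_pos: [0.5291, -0.2303, 0.1414]
orientation: [-3.14, -0.001, 1.084]
ft_force: [-0.9, 0.0, -1.7]
opening: 0.346
```

```bash
python3 -m handwheel '0.3 0 -1 0 0 0 2;0 0 -2 0 0 0 2;0 0 -2 0 0 0 2;0 0 -2 0 0 0 2;0 0 -1.5 0 0 0 2;0 0 -1 0 0 0 2;0 0 -0.5 0 0 0 2;0 0 -0.3 0 0 0 2;0 0 -0.2 0 0 0 2;0 0 0 0 0 0 2;0 0 0 0 0 0 2'
```

```text
time_s: 33.75
tcp_pos: [0.5327, -0.2315, 0.0371]
orientation: [3.141, 0.0, 1.084]
ft_force: [0.2, -0.6, -0.9]
opening: 0.351
```

```bash
python3 -m handwheel '0 0 -0.1 0 0 0 2;0 0 0 0 0 0 2'; python3 -m handwheel '0 0 -0.1 0 0 0 2;0 0 0 0 0 0 2'
```

```text
time_s: 34.0
tcp_pos: [0.5325, -0.2313, 0.0358]
orientation: [-3.141, -0.0, 1.084]
ft_force: [0.1, 0.8, -0.2]
opening: 0.356
time_s: 34.25
tcp_pos: [0.5325, -0.2313, 0.0347]
orientation: [-3.141, -0.0, 1.084]
ft_force: [-0.6, 0.2, -1.2]
opening: 0.345
```

```bash
python3 -m handwheel '0 0 -0.05 0 0 0 2;0 0 0 0 0 0 2'; python3 -m handwheel '0 0 -0.05 0 0 0 2;0 0 0 0 0 0 2'
```

```text
time_s: 34.5
tcp_pos: [0.5326, -0.2314, 0.0343]
orientation: [-3.142, -0.0, 1.084]
ft_force: [-0.4, -0.5, -0.9]
opening: 0.35
time_s: 34.75
tcp_pos: [0.5326, -0.2314, 0.0342]
orientation: [3.141, 0.0, 1.084]
ft_force: [-0.9, 0.7, 5.5]
opening: 0.356
```

```bash
python3 -m handwheel '0 0 0 0 0 0 3.4;0 0 0 0 0 0 3.8;0 0 0 0 0 0 4.4;0 0 0 0 0 0 5;0 0 0 0 0 0 5.5;0 0 0 0 0 0 5.5'; python3 -m handwheel '0 0 0.5 0 0 0 5.5;0 0 1 0 0 0 5.5;0 0 2 0 0 0 5.5;0 0 2 0 0 0 5.5;0 0 3 0 0 0 5.5;0 0 3 0 0 0 5.5;0 0 2.5 0 0 0 5.5;0 0 0 0 0 0 5.5'; python3 -m handwheel '0 1 0 0 0 0 6;-0.3 3 0 0 0 0 6;-0.3 3 0 0 0 0 6;-0.3 3 0 0 0 0 6;-0.3 3 0 0 0 0 6;-0.3 3 0 0 0 0 6;-0.3 3 0 0 0 0 6;-0.3 3 0 0 0 0 6;-0.3 3 0 0 0 0 6;-0.3 3 0 0 0 0 6;-0.3 3 0 0 0 0 6;-0.3 3 0 0 0 0 6;-0.3 3 0 0 0 0 6;-0.3 3 0 0 0 0 6;-0.3 3 0 0 0 0 6;0 3 0 0 0 0 6;0 0.7 0 0 0 0 6;0 0 0 0 0 0 6;0 0 0 0 0 0 6;0 0 0 0 0 0 6'
python3 - <<'E'
from h import *
for n in("scene","top"):
    p,d=env.grab_frame(n);cv2.imwrite(f"pics/{n}6.png",p[...,::-1])
E
```

```text
time_s: 35.5
tcp_pos: [0.5326, -0.2313, 0.0337]
orientation: [-3.142, -0.0, 1.084]
ft_force: [0.2, -0.4, -0.4]
opening: 0.641
time_s: 36.5
tcp_pos: [0.5341, -0.2322, 0.1766]
orientation: [3.136, 0.0, 1.084]
ft_force: [0.5, -0.2, 0.0]
opening: 0.648
time_s: 39.0
tcp_pos: [0.4905, 0.2348, 0.1737]
orientation: [-3.141, 0.0, 1.083]
ft_force: [0.2, -0.2, 0.3]
opening: 0.703
```

View pics/scene6.png

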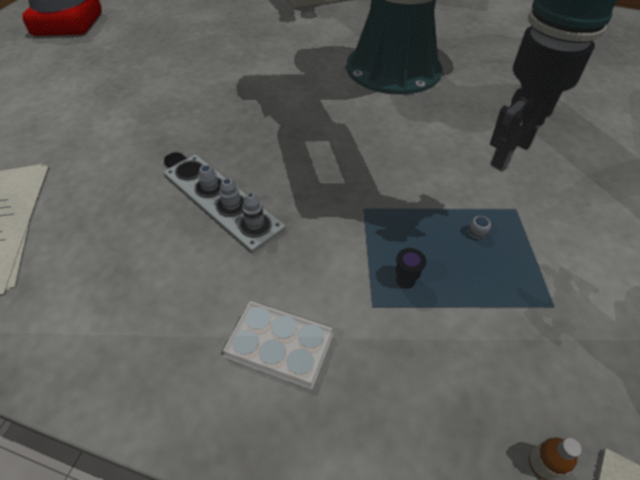

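The three in the rack stand upright at (208,180), (229,197) and (253,212); only the 4x at (480,227) and the eyepiece remain on the mat. Grasping the 4x low.

```bash
python3 -m handwheel '0 0.1 -1 0 0 0 6;0 0 -3 0 0 0 6;0 0 -3 0 0 0 6;0 0 -2 0 0 0 6;0 0 -2 0 0 0 6;0 0 -2 0 0 0 6;0 0 -1.5 0 0 0 6;0 0 -0.6 0 0 0 6;0 0 -0.3 0 0 0 6;0 0 0 0 0 0 6;0 0 0 0 0 0 6'; python3 -m handwheel '0 0 0 0 0 0 5;0 0 0 0 0 0 4.2;0 0 0 0 0 0 3.8'
```

```text
time_s: 40.48
tcp_pos: [0.491, 0.2368, 0.0203]
orientation: [3.141, -0.001, 1.084]
ft_force: [0.0, -0.4, 1.4]
opening: 0.702
time_s: 40.85
tcp_pos: [0.4906, 0.2367, 0.0199]
orientation: [3.142, -0.0, 1.084]
ft_force: [-0.2, -0.1, 0.5]
opening: 0.442
```

```bash
python3 -m handwheel '0 0 -0.1 0 0 0 3.5;0 0 0 0 0 0 3;0 0 0 0 0 0 2.5;0 0 0 0 0 0 2;0 0 0 0 0 0 2'; python3 -m handwheel '0 0 0.3 0 0 0 2;0 0 0.7 0 0 0 2;0 0 0 0 0 0 2'
python3 - <<'E'
from h import *
p,d=env.grab_frame("scene");cv2.imwrite("pics/s7.png",cv2.resize(p[120:290,400:600,::-1],None,fx=3.5,fy=3.5))
E
```

```text
time_s: 41.48
tcp_pos: [0.4907, 0.2367, 0.019]
orientation: [3.141, -0.0, 1.084]
ft_force: [0.2, -1.3, 5.8]
opening: 0.351
time_s: 41.85
tcp_pos: [0.4909, 0.2368, 0.0293]
orientation: [3.141, -0.001, 1.084]
ft_force: [-0.3, 0.3, -0.9]
opening: 0.351
```

View pics/s7.png

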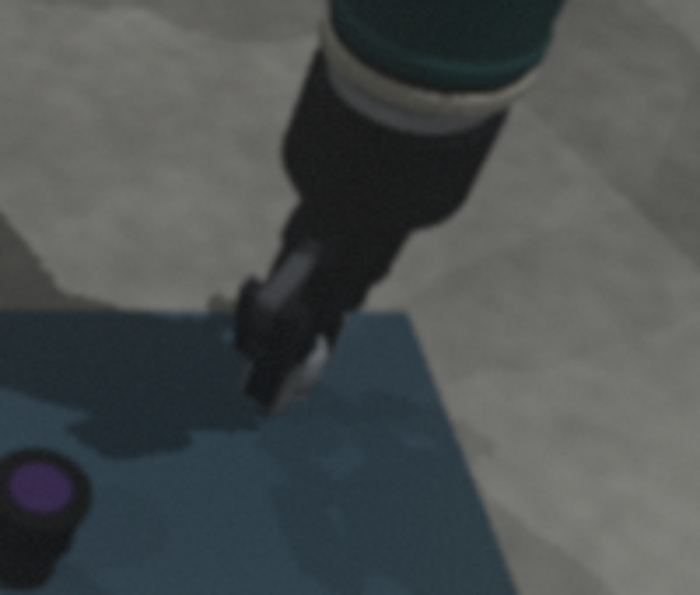

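The 4x is held between the fingers, at crop (305,370). Carrying it over to dish 1.

```bash
python3 -m handwheel '0 0 1 0 0 0 2;0 0 2 0 0 0 2;0 0 2 0 0 0 2;0 0 2 0 0 0 2;0 0 2 0 0 0 2;0 0 1.5 0 0 0 2;0 0 1 0 0 0 2;0 0 0 0 0 0 2'; python3 -m handwheel '0 -1 0 0 0 0 2;0 -3 0 0 0 0 2;0 -3 0 0 0 0 2;0 -3 0 0 0 0 2;0.1 -3 0 0 0 0 2;0.1 -3 0 0 0 0 2;0.1 -3 0 0 0 0 2;0.1 -3 0 0 0 0 2;0.1 -3 0 0 0 0 2;0.1 -3 0 0 0 0 2;0.1 -3 0 0 0 0 2;0.1 -3 0 0 0 0 2;0.1 -3 0 0 0 0 2;0.1 -3 0 0 0 0 2;0.1 -3 0 0 0 0 2;0.1 -3 0 0 0 0 2;0.1 -3 0 0 0 0 2;0 -2.4 0 0 0 0 2;0 -1 0 0 0 0 2;0 0 0 0 0 0 2'; python3 -m handwheel '0 0 0 0 0 0 2'
```

```text
time_s: 42.9
tcp_pos: [0.4909, 0.2368, 0.1444]
orientation: [3.141, -0.001, 1.084]
ft_force: [0.2, -0.0, -0.9]
opening: 0.351
time_s: 45.4
tcp_pos: [0.5032, -0.2875, 0.1434]
orientation: [-3.141, -0.0, 1.083]
ft_force: [0.3, 0.3, -0.8]
opening: 0.355
time_s: 45.52
tcp_pos: [0.5032, -0.2863, 0.1435]
orientation: [-3.14, -0.001, 1.084]
ft_force: [-0.3, 0.1, -0.5]
opening: 0.351
```

Down from .1435 towards .031 (11.2 cm). I'll stop short first.

```bash
python3 -m handwheel '0 0 -1 0 0 0 2;0 0 -2 0 0 0 2;0 0 -2 0 0 0 2;0 0 -2 0 0 0 2;0 0 -2 0 0 0 2;0 0 -1 0 0 0 2;0 0 -0.5 0 0 0 2;0 0 -0.3 0 0 0 2;0 0 -0.2 0 0 0 2;0 0 0 0 0 0 2;0 0 0 0 0 0 2'; python3 -m handwheel '0 0 -0.1 0 0 0 2;0 0 0 0 0 0 2'
python3 - <<'E'
from h import *
p,d=env.grab_frame("scene");cv2.imwrite("pics/s8.png",cv2.resize(p[90:260,130:320,::-1],None,fx=3.5,fy=3.5))
E
```

```text
time_s: 46.9
tcp_pos: [0.5038, -0.2875, 0.0341]
orientation: [3.141, 0.0, 1.084]
ft_force: [-0.7, -0.1, -0.5]
opening: 0.347
time_s: 47.15
tcp_pos: [0.5035, -0.2874, 0.0328]
orientation: [-3.142, -0.0, 1.084]
ft_force: [0.4, 0.4, -0.9]
opening: 0.354
```

View pics/s8.png

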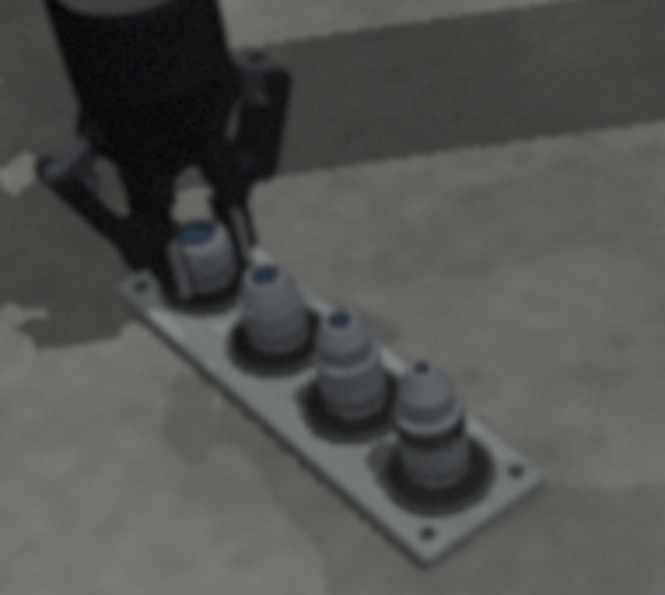

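The 4x, at crop (205,260), is over the centre of dish 1, and the others are centred. Final small steps.

```bash
python3 -m handwheel '0 0 -0.1 0 0 0 2;0 0 0 0 0 0 2'; python3 -m handwheel '0 0 -0.05 0 0 0 2;0 0 0 0 0 0 2';python3 -m handwheel '0 0 -0.05 0 0 0 2;0 0 0 0 0 0 2'
```

```text
time_s: 47.45
tcp_pos: [0.5034, -0.2873, 0.0317]
orientation: [-3.141, -0.0, 1.084]
ft_force: [0.5, 0.0, -1.5]
opening: 0.35
time_s: 47.7
tcp_pos: [0.5035, -0.2873, 0.0312]
orientation: [-3.141, -0.0, 1.084]
ft_force: [-0.5, 1.0, -2.1]
opening: 0.352
time_s: 47.95
tcp_pos: [0.5036, -0.2873, 0.031]
orientation: [3.142, 0.0, 1.084]
ft_force: [-0.1, 0.0, 2.7]
opening: 0.351
```

```bash
python3 -m handwheel '0 0 0 0 0 0 3.4;0 0 0 0 0 0 3.8;0 0 0 0 0 0 4.4;0 0 0 0 0 0 5;0 0 0 0 0 0 5.5;0 0 0 0 0 0 5.5'; python3 -m handwheel '0 0 0.5 0 0 0 5.5;0 0 1 0 0 0 5.5;0 0 2 0 0 0 5.5;0 0 2 0 0 0 5.5;0 0 3 0 0 0 5.5;0 0 3 0 0 0 5.5;0 0 3 0 0 0 5.5;-1 -2 1 0 0 0 5.5;-1 -3 1 0 0 0 5.5;-1 -3 0 0 0 0 5.5;-1 -3 0 0 0 0 5.5;-1 -3 0 0 0 0 5.5;-1 -3 0 0 0 0 5.5;-1 -3 0 0 0 0 5.5;-1 -2 0 0 0 0 5.5;0 0 0 0 0 0 5.5;0 0 0 0 0 0 5.5'
python3 - <<'E'
from h import *
for n in("scene","top"):
    p,d=env.grab_frame(n);cv2.imwrite(f"pics/{n}9.png",p[...,::-1]);np.save(f"pics/{n}9.npy",d)
a=cv2.imread("pics/scene9.png")[130:310,150:580];b=cv2.imread("pics/top9.png")[190:370,150:540]
cv2.imwrite("pics/both9.png",np.vstack([cv2.resize(a,(700,293)),cv2.resize(b,(650,300))[:, :].copy() if 0 else cv2.resize(b,(700,307))]))
E
```

```text
time_s: 48.7
tcp_pos: [0.5035, -0.2873, 0.0307]
orientation: [-3.141, -0.0, 1.084]
ft_force: [-0.6, -0.8, -0.0]
opening: 0.642
time_s: 50.82
tcp_pos: [0.4236, -0.5063, 0.1958]
orientation: [-3.141, -0.001, 1.084]
ft_force: [0.3, -0.5, -0.3]
opening: 0.647
```

View pics/both9.png

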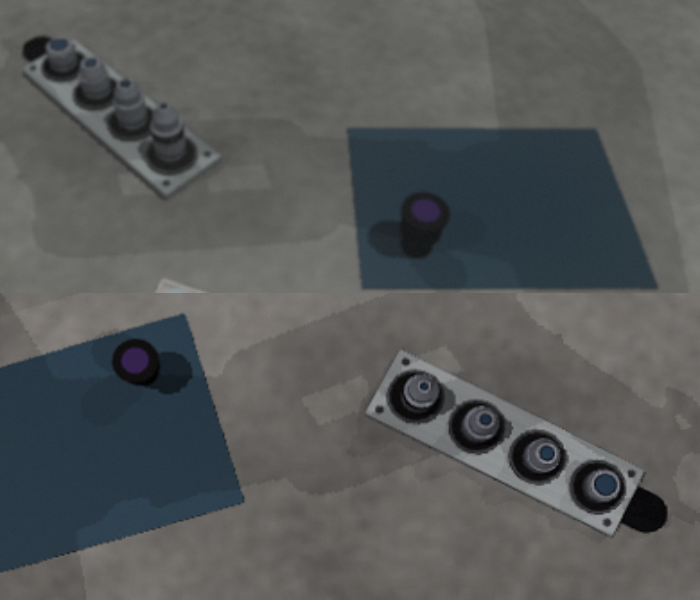

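All four stand upright in order, with lenses at lower-crop (424,387), (486,420), (546,454) and (605,485); the eyepiece hasn't moved. One numeric check of the centres before handing in.

Run:
```python
from h import *
D={"40x":(.080,(424,387),(.5923,-.1185)),"20x":(.068,(486,420),(.5624,-.175)),"10x":(.056,(546,454),(.532,-.2315)),"4x":(.044,(605,485),(.5025,-.2875))}
S={"4x":(60,44),"10x":(92,62),"20x":(125,84),"40x":(164,106)}
for k,(z,c,d) in D.items():
    t=plane("top",[[c[0]*390/700+150,(c[1]-293)*180/307+190]],z)[0,:2]
    s=plane("scene",[[S[k][0]*430/700+150,S[k][1]*180/293+130]],z)[0,:2]
    print(k,"offset mm top",((t-d)*1000).round(1),"scene",((s-d)*1000).round(1))
a=cv2.imread("pics/scene0.png").astype(int);b=cv2.imread("pics/scene9.png").astype(int)
print("plate diff",abs(a-b)[295:395,215:340].mean())
```

```text
40x offset mm top [-3.8 -2.5] scene [-1.2  0.1]
20x offset mm top [-3.  -1.8] scene [0.3 1. ]
10x offset mm top [-3.4 -0.8] scene [-1.6  2.3]
4x offset mm top [-2.6 -1.2] scene [-0.9  1.9]
plate diff 2.2958133333333333
```

Run:
```python
from station import env
print(env.hand_in(), env.get_state()["time_s"])
```

```text
the job is handed in; nothing more can be done
the job is handed in; nothing more can be done
```

All four objectives are back in the rack: 4x in dish 1 by the pull tab, 10x in dish 2, 20x in dish 3 and 40x in dish 4. I gripped each by the barrel, lowered it in small steps until the wrist force showed contact with the dish floor, then released. I handed in at about 51 s of robot time, and no verdict was reported.

- **Position:** in the last pictures every objective stands upright, with the arm well clear. Lens centres were within about 3 mm of the dish centres in the scene view. The top view put them 3 to 5 mm off, so the two views disagree by about 2 to 4 mm. Both are well inside the 12.5 mm limit. These were hand-read pixels, and calibration is only good to about 2 mm.
- **Bystanders:** the eyepiece looked unmoved. The culture plate's region of the scene picture changed only at noise or shadow level.
- **Forces:** readings stayed under about 14 N. The peak, 13.6 N, came from pressing slightly too far when setting down the 40x.
- **Not measured:** I did not measure tilt or seated height directly from the pictures. I relied on how they looked and on contact coming at the expected heights.

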